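# Put the microscope optics away in their tray

### The arm

A 6-joint arm with a two-finger parallel gripper is mounted at the origin on the work surface. World frame = base frame: x ahead of the robot, y to its left, z up, the work surface at z = 0. Lengths are in m, angles in rad, forces in N, time in s.
With the tool pointing down it reaches from about 0.375 to 0.975 m from the base axis. Payload 3.8 kg.
Tool frame: the origin (TCP) lies on the centre line of the jaws, within the pads' length; the fingertips stand 17 mm ahead of it and the grasp point (between the pads) lies 2 mm behind it (bot.tip_extent is the distance from the TCP to the fingertips, in m); z points along the fingers, y is the line along which they close (so a half turn about z gives the same grasp; the last joint's range is limited). The gripper opens to 85 mm and grips with 20 to 120 N. Pads are 22 mm wide; open, the fingers measure 114 mm over their backs; the gripper's body (76 mm by 85 mm) begins 54 mm behind the grasp point. The pads swing forward as they close: fully open they stand 13 mm farther back than shut.
Start: joints at [-0.037, 0.264, 1.604, -0, 1.274, -0.037], TCP at [0.675, -0, 0.248] pointing down, gripper open.
Joint ranges: [-2.63, 2.63], [-0.94, 2.18], [0.31, 2.57], [-1.31, 4.45], [0, 2.66], [-2.55, 2.55]. Speed limits (rad/s): [2.57, 2.57, 3.14, 3.14, 3.14, 3.14].

### API

Orientations are given as a rotation vector (axis times angle).
In Python, from workcell import readout, read_camera, finish_job, bot gives the robot as it stands.
- The arm moves only by the tool jog_arm, never from a script. Its argument "deltas" is one flat list of numbers, 7 for each row, row after row: the shift along the tool's x, y, z in m, then the turn, a rotation vector about the tool's x, y, z in degrees, then the gripper command: -1 is shut, 1 is fully open, values between are in proportion. A call has 1 to 8 rows; each row is the pose to reach, as a shift and turn from the pose commanded when the call began, along the tool's axes at that moment; what a row does not reach only later rows make up. A row lasts 1/10 s, in which the tool goes at most 50 mm and 8.59 degrees, less where a joint would pass 70% of its speed; a pose out of reach is approached as far as the arm can. A call with a gripper value outside its range is refused whole. The fingers move at their own pace and stop on an object; "squeeze" is the grip in N (left out, the last holds). Time passes only in rows, so rows that repeat a pose let the fingers close. It gives the time, the measured TCP pose, the force, the opening and the grip force at its end, in the units of the state.
- readout.read_state(): the state, without advancing time (a new reading comes with each control period).
- read_camera(name): name is "scene" or "side" or "wrist"; returns a dict with "color" (480x640x3 uint8, blue, green, red), "fx", "fy", "cx", "cy" (pixels), "origin" and "attitude" of the camera in the world. Camera axes: x right, y down, z forward; pixel columns grow to the right and rows downward; lengths in m; the calibration is good to about 2 mm. A picture is of the moment at which its call begins. There is no depth.
- finish_job(): hands the job in; it is judged then, once.
The state is a dict: "time": time; "q": joint angles; "joint_vel": joint speeds; "joint_torque": joint torques, N m; "tool_pos": TCP position; "tcp_rot": TCP orientation; "wrist_force": force on the tool from outside, world axes, zero at the start; "torque": the same for the moment, N m; "width": opening from 0.0 (shut) to 1.0 (fully open); "grip_force": force on a finger pad.
Only numpy, scipy, OpenCV 4.12 (cv2) and the standard library are available. Lean on these libraries where they do the work, as an engineer would, in place of code of your own. Each camera call takes 0.05 s, during which the arm holds its last target. There are 200 camera calls.

### The job

Put the three microscope objectives and the filter cube away in the storage tray: the shortest objective in the smallest square cup, the middle one in the medium square cup, the longest in the largest square cup, and the filter cube lengthwise in the oblong cup. Each must stand upright and flat on the floor of its own cup; set them down gently, do not drop them. The two eyepieces, which widen towards the top, do not belong there: leave them standing where they are.

Things in the scene. Friction and masses are not known exactly. Their poses are not given: they have to be found in the camera images.
- objective_short: The short microscope objective: a steel barrel standing loose and upright on its mount, nose up, 26 mm in diameter from the foot to 33 mm up, then narrowing to a 21 mm wide nose with a small dark lens; 40 mm tall in all. About 90 g. Origin: centre of its underside, z up along the barrel; round, yaw means nothing.
- objective_middle: The middle microscope objective: a steel barrel standing loose and upright on its mount, nose up, 32 mm in diameter from the foot to 38 mm up, then narrowing to a 20 mm wide nose with a small dark lens; 54 mm tall in all. About 160 g. Origin: centre of its underside, z up along the barrel; round, yaw means nothing.
- objective_long: The long microscope objective: a steel barrel standing loose and upright on its mount, nose up, 38 mm in diameter from the foot to 46 mm up, then narrowing to a 15 mm wide nose with a small dark lens; 70 mm tall in all. About 260 g. Origin: centre of its underside, z up along the barrel; round, yaw means nothing.
- filter_cube: The filter cube of the microscope: a dark block 28 mm (its x) by 46 mm (its y) by 36 mm high (z), with a small round glass window on top, standing loose and upright on the bench. About 120 g. Origin at the centre of its underside, z up.
- eyepiece_a: An eyepiece, a look-alike of the objectives that is to be left alone: a loose steel barrel 30 mm in diameter standing on the bench, which widens upwards to 38 mm and then to a 42 mm wide black rubber eyecup with a large glass lens (29 mm) on top; 54 mm tall. About 120 g. Origin at the centre of its underside, z up; round.
- eyepiece_b: An eyepiece, a look-alike of the objectives that is to be left alone: a loose steel barrel 30 mm in diameter standing on the bench, which widens upwards to 38 mm and then to a 42 mm wide black rubber eyecup with a large glass lens (29 mm) on top; 54 mm tall. About 120 g. Origin at the centre of its underside, z up; round.
- cup_small: The smallest square cup, 42 x 42 mm inside. Fixed, shallow, white walls, dark floor; one of four in a row, in any order, 76 mm apart, in a low grey tray (88 x 316 mm, rim 10 mm above the bench). Origin: centre of its underside, 3 mm above the bench; z up, y along the row, x across. Inner floor 4 mm above its origin (7 above the bench); walls 4 mm thick, tops 15 mm above the bench.
- cup_medium: The medium square cup, 52 x 52 mm inside. Fixed, shallow, white walls, dark floor; one of four in a row, in any order, 76 mm apart, in a low grey tray (88 x 316 mm, rim 10 mm above the bench). Origin: centre of its underside, 3 mm above the bench; z up, y along the row, x across. Inner floor 4 mm above its origin (7 above the bench); walls 4 mm thick, tops 15 mm above the bench.
- cup_large: The largest square cup, 62 x 62 mm inside. Fixed, shallow, white walls, dark floor; one of four in a row, in any order, 76 mm apart, in a low grey tray (88 x 316 mm, rim 10 mm above the bench). Origin: centre of its underside, 3 mm above the bench; z up, y along the row, x across. Inner floor 4 mm above its origin (7 above the bench); walls 4 mm thick, tops 15 mm above the bench.
- cup_oblong: The oblong cup, 44 mm (its x) by 62 mm (its y, along the row) inside. Fixed, shallow, white walls, dark floor; one of four in a row, in any order, 76 mm apart, in a low grey tray (88 x 316 mm, rim 10 mm above the bench). Origin: centre of its underside, 3 mm above the bench; z up, y along the row, x across. Inner floor 4 mm above its origin (7 above the bench); walls 4 mm thick, tops 15 mm above the bench.
Mind the look-alikes: they are no part of the job. Leave any purple look-alike of the cup_small alone.

How it is judged:
At the end, for the whole second after the job is handed in: Short, middle and long objective and filter cube stand at rest within 7 deg of upright on the floor of their own cups, within 10, 12, 14 and 12 mm of its centre along each cup axis, the filter cube within 20 deg of lengthwise; both eyepieces upright within 15 mm of their start (x of objective_short in the frame of cup_small between -0.01 and 0.01 m and y of objective_short in the frame of cup_small between -0.01 and 0.01 m and z of objective_short in the frame of cup_small between 0 and 0.008 m and angle between each of objective_short, objective_middle, objective_long, filter_cube, eyepiece_a, eyepiece_b's own z axis and vertical below 0.12 rad and linear speed of each of objective_short, objective_middle, objective_long, filter_cube below 0.02 m/s and angular speed of each of objective_short, objective_middle, objective_long, filter_cube below 0.3 rad/s and x of objective_middle in the frame of cup_medium between -0.012 and 0.012 m and y of objective_middle in the frame of cup_medium between -0.012 and 0.012 m and z of objective_middle in the frame of cup_medium between 0 and 0.008 m and x of objective_long in the frame of cup_large between -0.014 and 0.014 m and y of objective_long in the frame of cup_large between -0.014 and 0.014 m and z of objective_long in the frame of cup_large between 0 and 0.008 m and x of filter_cube in the frame of cup_oblong between -0.012 and 0.012 m and y of filter_cube in the frame of cup_oblong between -0.012 and 0.012 m and z of filter_cube in the frame of cup_oblong between 0 and 0.008 m and angle between the y axis of filter_cube and the y axis of cup_oblong, either way round below 0.35 rad and distance of each of eyepiece_a, eyepiece_b from where it was at the start of the episode below 0.015 m); the robot touches nothing.
It fails at once if an eyepiece is shifted by more than 15 mm or tipped (distance of any of eyepiece_a, eyepiece_b from where it was at the start of the episode above 0.015 m or angle between any of eyepiece_a, eyepiece_b's own z axis and vertical above 0.5 rad).
It fails at once if an objective or the filter cube is dropped or thrown: it moves faster than 0.6 m/s with no finger touching it ((linear speed of objective_short above 0.6 m/s and contact force between objective_short and the fingers below 0.01 N) or (linear speed of objective_middle above 0.6 m/s and contact force between objective_middle and the fingers below 0.01 N) or (linear speed of objective_long above 0.6 m/s and contact force between objective_long and the fingers below 0.01 N) or (linear speed of filter_cube above 0.6 m/s and contact force between filter_cube and the fingers below 0.01 N)).
It also fails if it takes over 99 s, if anything falls off the work surface, if the arm or the gripper's body presses on something with over 40 N, if the wrist force passes 120 N, or if a joint passes its speed limit or range.

## Working session

There is one attempt and no reset: what is moved stays moved. The work goes in short steps, Python scripts to look and compute and a tool call to move; the robot and the scene stay as the last step left them, time stands still between calls to the robot, and variables do not carry over. Pictures are saved under pics/ and viewed, at most 14 in all, crops included, and the job is handed in when it is done.

Besides the shell and the picture viewer there is one more tool, called after "Request:" as name(argument=value, ...) on one line, values as JSON. jog_arm: Moves the arm, as the interface text tells. Its arguments: {"type":"object","properties":{"deltas":{"type":"array"},"squeeze":{"type":"number"}},"required":["deltas"]}

```bash
ls; mkdir -p pics; cat > h.py <<'E'
import numpy as np, cv2
from workcell import readout, read_camera, finish_job, bot
from scipy.spatial.transform import Rotation as R
def rot(c):
    a=np.array(c["attitude"],float)
    return a if a.shape==(3,3) else R.from_rotvec(a).as_matrix() if a.size==3 else R.from_quat(a).as_matrix()
def onplane(c,u,v,z):
    d=rot(c)@np.array([(u-c["cx"])/c["fx"],(v-c["cy"])/c["fy"],1]); o=np.array(c["origin"])
    return o+d*(z-o[2])/d[2]
def proj(c,p):
    q=rot(c).T@(np.array(p)-np.array(c["origin"])); return np.array([c["fx"]*q[0]/q[2]+c["cx"],c["fy"]*q[1]/q[2]+c["cy"]])
def tri(c1,p1,c2,p2):
    def ray(c,p):
        d=rot(c)@np.array([(p[0]-c["cx"])/c["fx"],(p[1]-c["cy"])/c["fy"],1]);return np.array(c["origin"]),d/np.linalg.norm(d)
    o1,d1=ray(c1,p1);o2,d2=ray(c2,p2)
    s=np.linalg.lstsq(np.c_[d1,-d2],o2-o1,rcond=None)[0]
    a,b=o1+s[0]*d1,o2+s[1]*d2
    return (a+b)/2,np.linalg.norm(a-b)
E
python3 - <<'E'
from h import *
for n in ("scene","side","wrist"):
    c=read_camera(n); cv2.imwrite(f"pics/{n}0.png",c["color"]); np.save(f"pics/{n}0.npy",c,allow_pickle=True)
    print(n,c["fx"],c["cx"],c["cy"],c["origin"],c["attitude"])
print(readout.read_state())
E
```

```text
pics
scene 579.8933162330561 319.0660147378263 249.5283407535012 [ 1.30714085 -0.59725577  0.77628494] [-2.07734326 -0.96842684  0.4757078 ]
side 435.7190871195276 316.80424080761577 237.59508761570424 [0.4864695  0.58608569 0.46388721] [-0.30177596  2.69216363 -1.42525179]
wrist 353.0981644709128 311.1242938617573 235.26262270176156 [0.67383175 0.07050434 0.37319248] [ 2.86084465e+00  5.41338843e-04 -3.77955193e-03]
{'time': 0.15, 'q': array([-3.68966278e-02,  2.64597783e-01,  1.60507313e+00,  5.54290412e-05,
        1.27372443e+00, -3.69162216e-02]), 'joint_vel': array([ 0.00140623, -0.00218758, -0.00364365, -0.00116424, -0.00160035,
        0.00101318]), 'joint_torque': array([-4.44535381e-04, -5.15905774e+01, -3.67958951e+01, -2.06692371e-04,
        8.09489022e-03,  2.50629785e-05]), 'tool_pos': array([6.74450342e-01, 3.82560994e-05, 2.47229170e-01]), 'tcp_rot': array([-2.22047790e+00, -2.22048527e+00,  1.86526045e-03]), 'wrist_force': array([-0.02228355, -0.35787351, -0.61196212]), 'torque': array([-0.01774943, -0.04428735, -0.0046955 ]), 'grip_force': 0.0, 'width': 0.9972469063124823}
```

View pics/scene0.png

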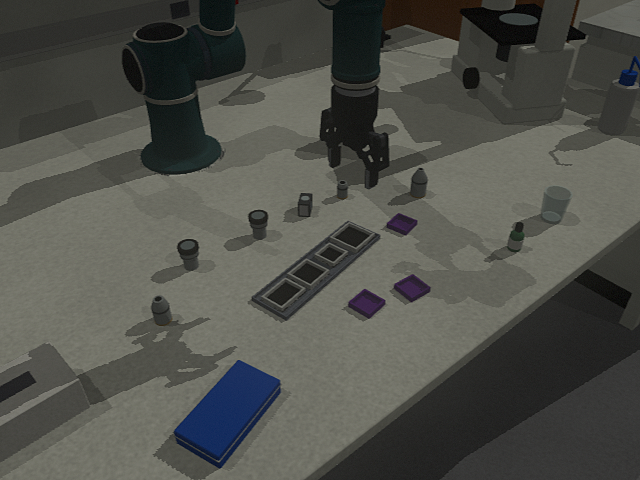

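View pics/side0.png

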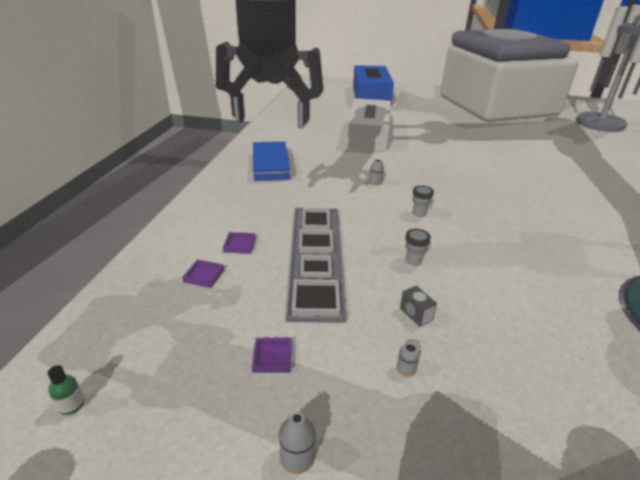

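View pics/wrist0.png

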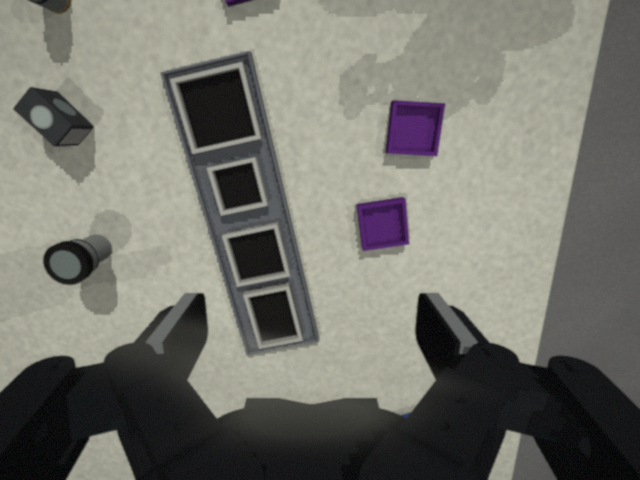

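The scene view shows three nose-up barrels at (162,310), (342,190) and (419,183). In the side view these are (377,172), (409,357) and (297,440). The eyepieces flare at the top, at (189,253) and (259,222), and the cube is at (305,204). The tray is one row of four white-walled cups, and there are three purple decoys. Next I'll take a close mosaic, triangulate the tops and feet, and measure the cups.

```bash
python3 - <<'E'
from h import *
S,D,W=[np.load(f"pics/{n}0.npy",allow_pickle=True).item() for n in("scene","side","wrist")]
o=dict(A=((162,310),(377,172)),B=((342,190),(409,357)),C=((419,183),(297,440)),cube=((305,204),(418,305)),e1=((189,253),(423,200)),e2=((259,222),(417,245)))
rows=[]
for i in(0,1):
    rows+= [cv2.resize((S,D)[i]["color"][v[i][1]-r:v[i][1]+r,v[i][0]-r:v[i][0]+r],(200,200),interpolation=cv2.INTER_CUBIC) for v in o.values() for r in [25 if i==0 or v[i][1]<400 else 39]]
rows=[cv2.convertScaleAbs(x,alpha=1.6) for x in rows]
cv2.imwrite("pics/mos.png",np.vstack([np.hstack(rows[j:j+4]) for j in(0,4,8)]))
# cup floors
for n,c in(("W",W),("S",S),("D",D)):
    g=cv2.cvtColor(c["color"],cv2.COLOR_BGR2GRAY); h=cv2.cvtColor(c["color"],cv2.COLOR_BGR2HSV)
    m=((g<50)&~((h[...,1]>120)&(g>30))).astype(np.uint8)
    for k in cv2.findContours(m,cv2.RETR_EXTERNAL,cv2.CHAIN_APPROX_NONE)[0]:
        a=cv2.contourArea(k)
        if 60<a<9000 and a>0.8*cv2.contourArea(cv2.convexHull(k)):
            q=np.array([onplane(c,*p[0],0.007)[:2] for p in k],np.float32)*1000
            (x,y),s,t=cv2.minAreaRect(q)
            print(n,cv2.boundingRect(k),[round(v,1) for v in(x,y,*s,t)])
E
```

```text
W (171, 294, 35, 52) [530.4, -136.4, 67.4, 39.5, 83.2]
W (250, 292, 46, 46) [628.7, -132.2, 41.0, 56.0, 11.8]
W (44, 241, 56, 43) [404.4, -66.3, 54.5, 49.1, 45.8]
W (230, 230, 53, 49) [612.8, -57.0, 48.9, 47.8, 12.1]
W (215, 164, 46, 44) [596.6, 18.1, 38.9, 39.7, 12.2]
W (179, 70, 75, 77) [580.5, 93.4, 59.5, 60.8, 12.4]
S (0, 371, 36, 31) [516.3, -601.6, 33.3, 57.6, 3.7]
S (267, 282, 33, 24) [625.3, -129.1, 37.8, 56.0, 12.3]
S (394, 276, 36, 26) [776.3, 71.9, 57.8, 54.5, 86.8]
S (293, 263, 31, 21) [608.9, -54.3, 45.8, 45.1, 13.4]
S (320, 247, 23, 14) [592.7, 20.6, 35.9, 33.8, 12.8]
S (335, 226, 34, 21) [576.6, 94.9, 55.8, 53.4, 12.1]
S (387, 215, 30, 20) [616.0, 210.5, 53.0, 62.5, 13.0]
S (462, 67, 18, 22) [187.0, 984.9, 55.6, 187.0, 38.1]
D (49, 367, 17, 17) [870.5, 306.5, 13.8, 28.4, 54.8]
```

View pics/mos.png

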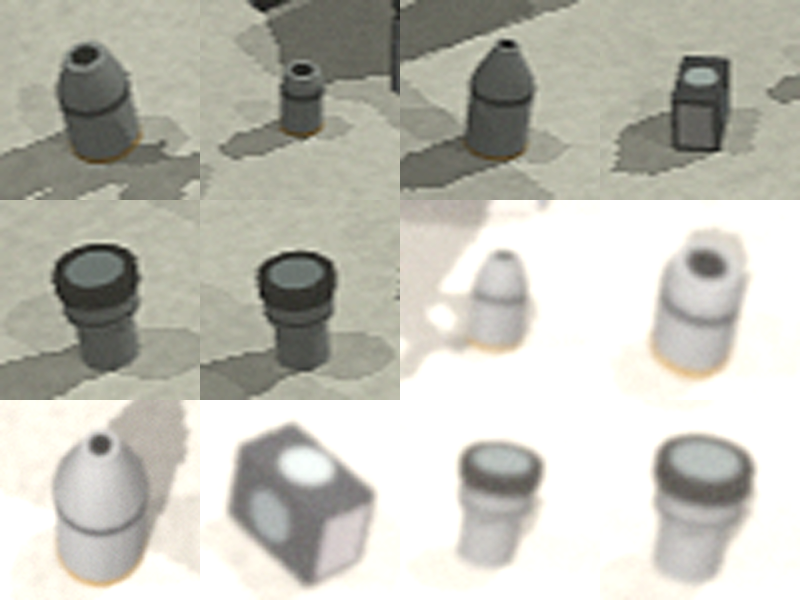

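The mosaic settles identities: A (162,310) has a wide nose on a 32 mm body, so it is the middle one. B (342,190) is the short one and C (419,183), with the thin nose, is the long one. e1 and e2 flare upwards, so they are the eyepieces. Triangulating the lens centres now.

```bash
python3 - <<'E'
from h import *
S,D,W=[np.load(f"pics/{n}0.npy",allow_pickle=True).item() for n in("scene","side","wrist")]
P=dict(mid=((158,298.5),(378.5,160.5),.054),short=((342.2,182.5),(411,347.7),.04),long=((420.7,169),(297,418.2),.07),cube=((305.2,198),(419.5,296.5),.036),e1=((187.7,245),(423,189.5),.054),e2=((258.2,214.2),(419,235),.054))
for n,(a,b,z) in P.items():
    p,g=tri(S,a,D,b); print(n,(p*1000).round(1),"gap",round(g*1000,1),(onplane(S,*a,z)*1000).round(1)[:2],(onplane(D,*b,z)*1000).round(1)[:2])
q=[onplane(D,418-25+x/4,305-25+y/4,.036)[:2]*1000 for x,y in((40,52),(95,26),(172,92),(112,124))]
print(np.round(q,1),[np.round(np.linalg.norm(q[i]-q[i-1]),1) for i in range(4)], np.degrees([np.arctan2(*(q[i]-q[i-1])[::-1]) for i in range(4)]).round(1))
print((np.mean(q,0)).round(1), "cube wrist top window",onplane(W,41,117,.036))
E
```

```text
mid [ 533.4 -339.    54.7] gap 1.5 [ 531.6 -338.8] [ 533.9 -339.2]
short [439.5 188.7  39.3] gap 2.3 [438.9 188. ] [440.6 190.4]
long [550.8 336.   69.5] gap 3.0 [549.7 335. ] [551.9 337.2]
cube [430.4  83.7  36. ] gap 2.5 [428.6  83.9] [431.4  85. ]
e1 [ 432.5 -220.1   55.7] gap 2.2 [ 428.8 -219.1] [ 433.2 -221.6]
e2 [436.9 -50.5  55.8] gap 2.3 [433.1 -49. ] [437.6 -51.9]
[[455.4  82.9]
 [435.9  63.1]
 [407.8  93.6]
 [428.7 115.4]] [np.float64(42.1), np.float64(27.8), np.float64(41.4), np.float64(30.2)] [ -50.6 -134.7  132.7   46.2]
[432.   88.7] cube wrist top window [0.42764613 0.08484967 0.036     ]
```

The triangulated heights (54.7, 39.3, 69.5 and 36.0 mm) match the text. Cup sizes on the 7 mm plane give the order from +y: large, small, medium, oblong. Next are the side-view cup centres, wall-top heights from two views, and the bot attributes.

```bash
python3 - <<'E'
from h import *
S,D,W=[np.load(f"pics/{n}0.npy",allow_pickle=True).item() for n in("scene","side","wrist")]
print({k:getattr(bot,k) for k in dir(bot) if k[0]!='_' and not callable(getattr(bot,k))})
g=cv2.cvtColor(D["color"],cv2.COLOR_BGR2GRAY)
print(g[298,316],g[298,298],g[240,316],g[252,316])
m=(g<75).astype(np.uint8); m[:205]=0;m[:,:288]=0;m[:,346:]=0;m[320:]=0
fl={}
for n,c,mm in(("D",D,m),("W",W,None),("S",S,None)):
    if mm is None: mm=(cv2.cvtColor(c["color"],cv2.COLOR_BGR2GRAY)<50).astype(np.uint8)
    for k in cv2.findContours(mm,cv2.RETR_EXTERNAL,cv2.CHAIN_APPROX_NONE)[0]:
        a=cv2.contourArea(k)
        if 150<a<9000:
            q=np.array([onplane(c,*p[0],0.007)[:2] for p in k],np.float32)*1000
            (x,y),s,t=cv2.minAreaRect(q)
            for j,e in enumerate(((578,94),(595,19),(611,-56),(627,-131))):
                if np.hypot(x-e[0],y-e[1])<12 and max(s)<70: fl[n,j]=(x,y); print(n,j,[round(v,1) for v in(x,y,*s,t)])
for j in range(4):
    for a,ca,b,cb in(("S",S,"D",D),("W",W,"S",S),("W",W,"D",D)):
        if (a,j) in fl and (b,j) in fl:
            f=lambda c,p:proj(c,[p[0]/1e3,p[1]/1e3,.007])
            p,gp=tri(ca,f(ca,fl[a,j]),cb,f(cb,fl[b,j])); print(a+b,j,(p*1e3).round(1),round(gp*1e3,1))
E
```

```text
{'tip_extent': 0.017}
56 56 61 123
D 0 [585.9, 88.2, 58.1, 48.3, 13.4]
D 1 [602.3, 12.5, 36.2, 24.8, 13.7]
D 2 [618.5, -62.1, 46.8, 32.5, 13.9]
D 3 [635.0, -137.4, 38.8, 37.8, 14.0]
W 3 [628.7, -132.2, 41.0, 56.0, 11.8]
W 2 [612.8, -57.0, 48.9, 47.8, 12.1]
W 1 [596.6, 18.1, 38.9, 39.7, 12.2]
W 0 [580.5, 93.4, 59.5, 60.8, 12.4]
S 3 [625.3, -129.1, 37.8, 56.0, 12.3]
S 2 [608.9, -54.3, 45.8, 45.1, 13.4]
S 1 [592.7, 20.6, 35.9, 33.8, 12.8]
S 0 [576.6, 94.9, 55.8, 53.4, 12.1]
SD 0 [583.3  91.2  11.4] 4.4
WS 0 [580.4  92.6  10.1] 2.1
WD 0 [583.4  93.6  12.7] 2.9
SD 1 [599.7  16.9  12. ] 4.0
WS 1 [596.7  18.1  10.4] 1.5
WD 1 [599.4  19.7  13.5] 3.1
SD 2 [615.7 -57.4  11.8] 4.1
WS 2 [612.7 -56.4  10.3] 1.5
WD 2 [615.3 -54.   13.5] 3.1
SD 3 [ 632.  -131.8   12. ] 4.0
WS 3 [ 628.6 -130.9   10.1] 1.1
WD 3 [ 631.2 -127.1   14.5] 3.5
```

Request:
jog_arm(deltas=[0.189,-0.235,0.107,0,0,-12,1,0.189,-0.235,0.107,0,0,-12,1,0.189,-0.235,0.107,0,0,-12,1,0.189,-0.235,0.107,0,0,-12,1,0.189,-0.235,0.107,0,0,-12,1,0.189,-0.235,0.107,0,0,-12,1,0.189,-0.235,0.107,0,0,-12,1,0.189,-0.235,0.107,0,0,-12,1], squeeze=50)

```text
time: 0.95
tool_pos: [0.4363, 0.1897, 0.1393]
tcp_rot: [-1.971, -2.443, 0.006]
wrist_force: [-0.4, -0.8, 0.3]
width: 1.001
grip_force: 0.0
```

```bash
cat >> h.py <<'E'
def look(name):
    c=read_camera("wrist"); cv2.imwrite(f"pics/{name}.png",c["color"]); np.save(f"pics/{name}.npy",c,allow_pickle=True); return c
def go(x,y,z):
    s=readout.read_state(); p=s["tool_pos"]; M=R.from_rotvec(s["tcp_rot"]).as_matrix()
    print("t",s["time"],"tcp",p.round(4),"yaw of tool y",np.degrees(np.arctan2(M[1,1],M[0,1])).round(2),"tilt",np.degrees(np.arccos(-M[2,2])).round(2),"delta",(M.T@(np.array([x,y,z])-p)).round(4),"w",s["width"],"gf",s["grip_force"],"F",np.round(s["wrist_force"],1))
E
python3 - <<'E'
from h import *
c=look("w1"); go(.4395,.1887,.035)
print(proj(c,[.4395,.1887,.04]))
E
```

```text
t 1.0 tcp [0.4386 0.1893 0.1405] yaw of tool y 12.15 tilt 0.09 delta [-0.0008  0.0009  0.1055] w 0.998140164439768 gf 0.0 F [ 0.3 -1.1  0.5]
[317.48540929 245.7535227 ]
```

View pics/w1.png

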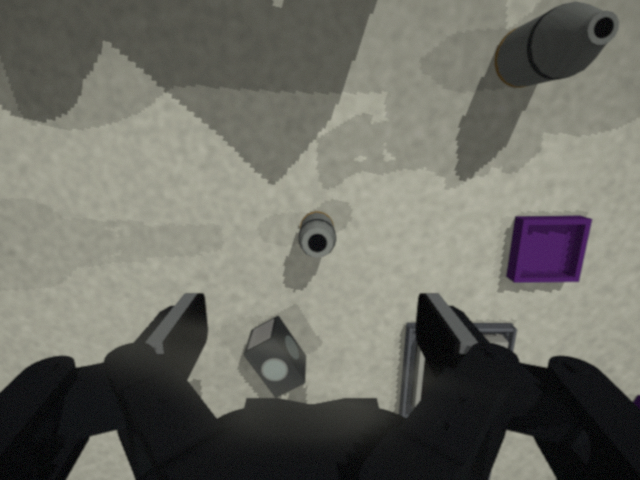

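The lens shows at (317,242) against a predicted (317.5,245.7), so they agree within about 2 mm. The cube, at (275,360), is clear of the jaws. Going down and closing.

Request:
jog_arm(deltas=[0,0.001,0.04,0,0,0,1,0,0.001,0.08,0,0,0,1,0,0.001,0.1,0,0,0,1,0,0.001,0.1125,0,0,0,1,0,0.001,0.1125,0,0,0,1,0,0.001,0.1125,0,0,0,0,0,0.001,0.1125,0,0,0,-0.3,0,0.001,0.1125,0,0,0,-1])

```text
time: 1.8
tool_pos: [0.4424, 0.1896, 0.0303]
tcp_rot: [1.976, 2.44, 0.004]
wrist_force: [0.3, 0.4, 0.2]
width: 0.515
grip_force: 0.0
```

Request:
jog_arm(deltas=[0,0,0,0,0,0,-1,0,0,0,0,0,0,-1,0,0,0,0,0,0,-1,0,0,0,0,0,0,-1,0,0,0,0,0,0,-1])

```text
time: 2.3
tool_pos: [0.4418, 0.1895, 0.03]
tcp_rot: [1.976, 2.441, 0.002]
wrist_force: [-2.0, 0.2, 5.7]
width: 0.28
grip_force: 49.1
```

```bash
python3 - <<'E'
from h import *
go(.597,.0185,.13)
E
```

```text
t 2.3 tcp [0.4418 0.1895 0.03  ] yaw of tool y 12.02 tilt 0.1 delta [-0.1996  0.1164 -0.0998] w 0.27991910713612594 gf 49.1369338799268 F [-2.   0.2  5.7]
```

Request:
jog_arm(deltas=[0,0,-0.02,0,0,0,-1,0,0,-0.05,0,0,0,-1,-0.03,0.017,-0.08,0,0,0,-1,-0.06,0.035,-0.1,0,0,0,-1,-0.095,0.055,-0.1,0,0,0,-1,-0.13,0.076,-0.1,0,0,0,-1,-0.165,0.096,-0.1,0,0,0,-1,-0.2,0.116,-0.1,0,0,0,-1])

```text
time: 3.1
tool_pos: [0.5967, 0.0165, 0.1288]
tcp_rot: [-1.977, -2.442, -0.0]
wrist_force: [0.8, 1.0, -1.4]
width: 0.284
grip_force: 49.5
```

Request:
jog_arm(deltas=[0,0,0.03,0,0,0,-1,0,0,0.03,0,0,0,-1,0,0,0.03,0,0,0,-1])

```text
time: 3.4
tool_pos: [0.5945, 0.0178, 0.0976]
tcp_rot: [-1.975, -2.439, 0.003]
wrist_force: [1.0, 0.3, -0.1]
width: 0.282
grip_force: 49.5
```

```bash
python3 - <<'E'
from h import *
c=look("w2"); go(.597,.0185,.037)
p=readout.read_state()["tool_pos"]
print("cup ctr px",proj(c,[.597,.0185,.015]),"tcp axis at wall top px",proj(c,[p[0],p[1],.015]))
E
```

```text
t 3.45 tcp [0.5954 0.0181 0.0987] yaw of tool y 12.03 tilt 0.07 delta [0.0001 0.0018 0.0617] w 0.28301422255691977 gf 49.47713817469776 F [ 0.1 -1.  -1.1]
cup ctr px [317.15185052 251.22310089] tcp axis at wall top px [314.43018556 251.34133091]
```

View pics/w2.png

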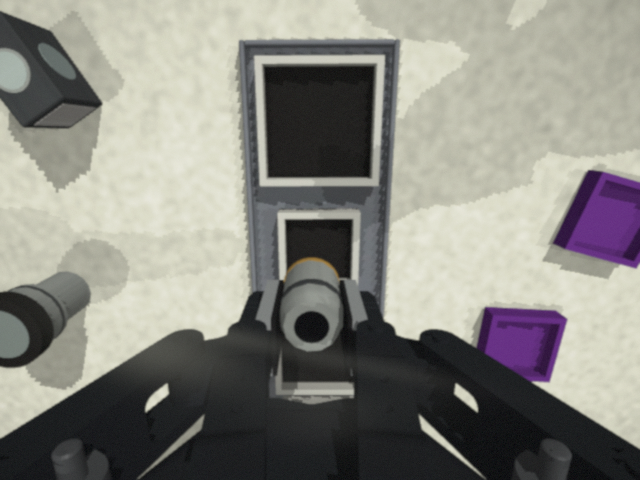

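The held short objective is upright, with its lens at (312,325). The small cup's outer wall tops run over columns about 278-360 and rows 211-392, and the large cup is behind it at (320,120). Computing the cup centres from these.

```bash
python3 - <<'E'
from h import *
c=np.load("pics/w2.npy",allow_pickle=True).item()
f=lambda u,v,z=.015:onplane(c,u,v,z)[:2]*1000
for n,q in dict(small=[(278,211),(361,211),(355,392),(275,392)],large=[(255,56),(385,56),(379,186),(258,186)]).items():
    w=[f(*p) for p in q]; print(n,np.mean(w,0).round(1),[np.linalg.norm(w[i]-w[i-1]).round(1) for i in range(4)])
# objective axis: lens at its height
s=readout.read_state()["tool_pos"]
for z in (.105,.11): print("lens",z,f(312,326,z).round(1),s.round(4))
for z in (.0,.068): print("foot",f(314,259,z).round(1))
E
```

```text
small [605.3 -20.1] [np.float64(130.4), np.float64(50.1), np.float64(130.2), np.float64(56.4)]
large [582.1  92.6] [np.float64(69.9), np.float64(69.8), np.float64(69.8), np.float64(71.6)]
lens 0.105 [593.9  18.4] [0.5954 0.0181 0.0987]
lens 0.11 [593.3  21.3] [0.5954 0.0181 0.0987]
foot [597.4   7.8]
foot [591.9  31.8]
```

Request:
jog_arm(deltas=[0,0.003,0.02,0,0,0,-1,0,0.003,0.04,0,0,0,-1,0,0.003,0.05,0,0,0,-1,0,0.003,0.055,0,0,0,-1,0,0.003,0.058,0,0,0,-1,0,0.003,0.06,0,0,0,-1,0,0.003,0.061,0,0,0,-1,0,0.003,0.061,0,0,0,-1])

```text
time: 4.25
tool_pos: [0.5994, 0.0183, 0.0383]
tcp_rot: [1.977, 2.441, 0.001]
wrist_force: [0.1, 0.4, -1.3]
width: 0.278
grip_force: 49.5
```

```bash
python3 - <<'E'
from h import *
go(.598,.0185,.037)
E
```

```text
t 4.25 tcp [0.5994 0.0183 0.0383] yaw of tool y 12.0 tilt 0.05 delta [ 0.0005 -0.0013  0.0013] w 0.2784472857901695 gf 49.52666334807873 F [ 0.1  0.4 -1.3]
```

Request:
jog_arm(deltas=[0,-0.001,0.0005,0,0,0,-1,0,-0.001,0.001,0,0,0,-1,0,-0.001,0.0015,0,0,0,-1,0,-0.001,0.002,0,0,0,-1,0,-0.001,0.002,0,0,0,-1])

```text
time: 4.75
tool_pos: [0.5981, 0.018, 0.037]
tcp_rot: [1.977, 2.441, -0.0]
wrist_force: [-3.7, -0.9, 6.4]
width: 0.282
grip_force: 50.4
```

Contact: the upward force is 6 N. Releasing and rising.

Request:
jog_arm(deltas=[0,0,0,0,0,0,-0.3,0,0,0,0,0,0,-0.1,0,0,0,0,0,0,0.1,0,0,0,0,0,0,0.1,0,0,0,0,0,0,0.1,0,0,-0.02,0,0,0,0.1,0,0,-0.06,0,0,0,0.1,0,0,-0.1,0,0,0,0.1])

```text
time: 5.55
tool_pos: [0.5968, 0.0181, 0.1355]
tcp_rot: [-1.975, -2.44, 0.003]
wrist_force: [-0.1, -0.4, 0.3]
width: 0.547
grip_force: 0.0
```

```bash
python3 - <<'E'
from h import *
go(.430,.0845,.14); look("w3")
E
```

```text
t 5.55 tcp [0.5968 0.0181 0.1355] yaw of tool y 12.0 tilt 0.18 delta [ 0.0996 -0.1494 -0.004 ] w 0.5472689120825621 gf 0.0 F [-0.1 -0.4  0.3]
```

View pics/w3.png

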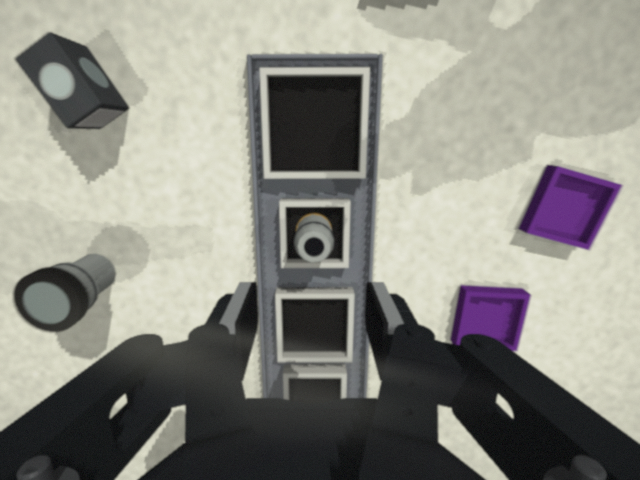

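The short objective stands upright and centred in the small cup (lens at (314,246), cup at (315,235)). Now the cube.

Request:
jog_arm(deltas=[0.1,-0.149,-0.005,0,0,-29,1,0.1,-0.149,-0.005,0,0,-29,1,0.1,-0.149,-0.005,0,0,-29,1,0.1,-0.149,-0.005,0,0,-29,1,0.1,-0.149,-0.005,0,0,-29,1,0.1,-0.149,-0.005,0,0,-29,1,0.1,-0.149,-0.005,0,0,-29,1,0.1,-0.149,-0.005,0,0,-29,1])

```text
time: 6.4
tool_pos: [0.4328, 0.0847, 0.1411]
tcp_rot: [1.304, 2.857, 0.001]
wrist_force: [0.1, -0.1, 0.4]
width: 1.0
grip_force: 0.0
```

```bash
python3 - <<'E'
from h import *
go(.430,.0845,.030); c=look("w4"); im=c["color"][120:380,180:460]
cv2.imwrite("pics/w4c.png",cv2.resize(cv2.convertScaleAbs(im,alpha=1.5),None,fx=2,fy=2))
E
```

```text
t 6.4 tcp [0.4328 0.0847 0.1411] yaw of tool y 40.94 tilt 0.05 delta [ 0.0018 -0.0023  0.1111] w 1.0003325101880363 gf 0.0 F [ 0.1 -0.1  0.4]
```

View pics/w4c.png

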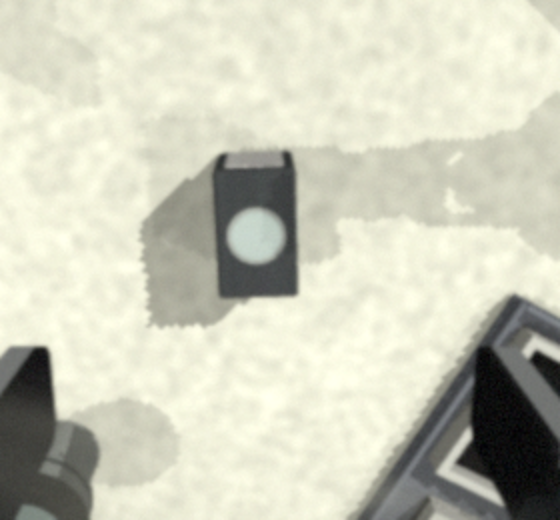

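The cube is aligned with the jaws to about 1 deg, with its window at crop (256,236), which is full (308,238).

```bash
python3 - <<'E'
from h import *
c=np.load("pics/w4.npy",allow_pickle=True).item()
w=[onplane(c,180+x/2,120+y/2,.036)[:2] for x,y in((215,168),(297,165),(298,295),(219,297))]
print(np.round(w,4),np.mean(w,0),onplane(c,308,238,.036),[np.linalg.norm(w[i]-w[i-1]).round(4) for i in range(4)])
m=np.mean(w,0); go(m[0],m[1],.030)
E
```

```text
[[0.4036 0.0936]
 [0.4235 0.1122]
 [0.4544 0.078 ]
 [0.434  0.0593]] [0.42886579 0.085807  ] [0.42924593 0.08470734 0.036     ] [np.float64(0.0459), np.float64(0.0272), np.float64(0.0461), np.float64(0.0277)]
t 6.45 tcp [0.4326 0.0846 0.1409] yaw of tool y 40.94 tilt 0.03 delta [ 0.0034 -0.0021  0.1109] w 1.0043005553979254 gf 0.0 F [ 1.1 -0.3 -0. ]
```

Request:
jog_arm(deltas=[0.003,-0.002,0.04,0,0,0,1,0.003,-0.002,0.08,0,0,0,1,0.003,-0.002,0.1,0,0,0,1,0.003,-0.002,0.112,0,0,0,1,0.003,-0.002,0.112,0,0,0,1,0.003,-0.002,0.112,0,0,0,0,0.003,-0.002,0.112,0,0,0,-0.2,0.003,-0.002,0.112,0,0,0,-1])

```text
time: 7.25
tool_pos: [0.4294, 0.0861, 0.0302]
tcp_rot: [1.302, 2.856, 0.003]
wrist_force: [-0.6, 0.0, 0.7]
width: 0.514
grip_force: 0.0
```

Request:
jog_arm(deltas=[0,0,0,0,0,0,-1,0,0,0,0,0,0,-1,0,0,0,0,0,0,-1,0,0,0,0,0,0,-1])

```text
time: 7.65
tool_pos: [0.4292, 0.0861, 0.0301]
tcp_rot: [1.302, 2.857, 0.002]
wrist_force: [-0.3, 0.0, 5.5]
width: 0.315
grip_force: 49.8
```

Request:
jog_arm(deltas=[0,0,-0.02,0,0,0,-1,0,0,-0.05,0,0,0,-1,0,0,-0.08,0,0,0,-1,0,0,-0.1,0,0,8,-1,0,0,-0.1,0,0,15,-1,0,0,-0.1,0,0,22,-1,0,0,-0.1,0,0,29,-1,0,0,-0.1,0,0,29,-1])

```text
time: 8.45
tool_pos: [0.4276, 0.0859, 0.1287]
tcp_rot: [-1.977, -2.441, 0.0]
wrist_force: [-0.7, -0.9, -1.1]
width: 0.316
grip_force: 49.1
```

```bash
python3 - <<'E'
from h import *
go(.630,-.1305,.13)
E
```

```text
t 8.45 tcp [0.4276 0.0859 0.1287] yaw of tool y 11.98 tilt 0.02 delta [-0.2537  0.1531 -0.0014] w 0.3163045455060478 gf 49.113033413887024 F [-0.7 -0.9 -1.1]
```

Request:
jog_arm(deltas=[-0.03,0.018,0,0,0,0,-1,-0.065,0.039,0,0,0,0,-1,-0.1,0.06,0,0,0,0,-1,-0.14,0.084,0,0,0,0,-1,-0.18,0.109,0,0,0,0,-1,-0.22,0.133,0,0,0,0,-1,-0.254,0.153,0,0,0,0,-1,-0.254,0.153,0.02,0,0,0,-1])

```text
time: 9.25
tool_pos: [0.6367, -0.1356, 0.1121]
tcp_rot: [1.97, 2.434, 0.005]
wrist_force: [-0.5, 0.3, 0.3]
width: 0.319
grip_force: 49.2
```

Request:
jog_arm(deltas=[0,0,0,0,0,0,-1,0,0,0,0,0,0,-1])

```text
time: 9.45
tool_pos: [0.6289, -0.1302, 0.1074]
tcp_rot: [-1.973, -2.44, 0.002]
wrist_force: [0.1, 0.6, -1.0]
width: 0.319
grip_force: 49.2
```

```bash
python3 - <<'E'
from h import *
c=look("w5"); go(.630,-.1305,.0375)
m=(cv2.cvtColor(c["color"],cv2.COLOR_BGR2GRAY)<50).astype(np.uint8)
E
```

```text
t 9.5 tcp [ 0.6294 -0.1301  0.1083] yaw of tool y 12.1 tilt 0.11 delta [-0.0006  0.0006  0.0708] w 0.31672885488381236 gf 49.19203698635101 F [-0.9  1.  -0.8]
```

View pics/w5.png

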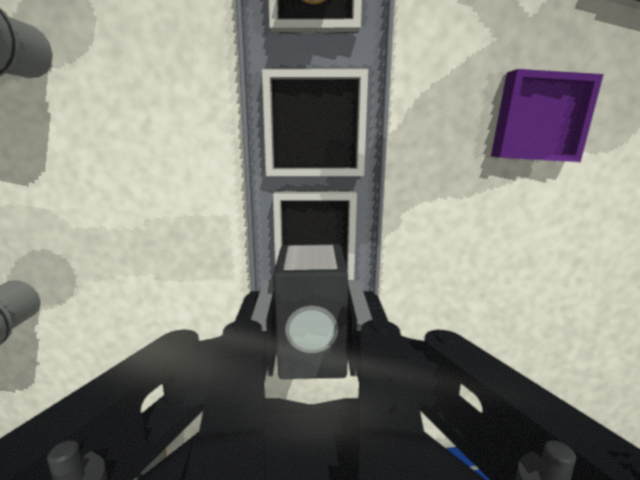

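The cube is held straight over the oblong cup, with its window at (311,329). The oblong cup's rear wall-top edge runs (274,194)-(356,193), and the medium cup's outer corners are (262,70) to (366,176).

```bash
python3 - <<'E'
from h import *
c=np.load("pics/w5.npy",allow_pickle=True).item()
f=lambda u,v,z=.015:onplane(c,u,v,z)[:2]*1000
w=[f(*p) for p in((262,70),(368,69),(366,175),(264,178))]; print("medium",np.mean(w,0).round(1),[np.linalg.norm(w[i]-w[i-1]).round(1) for i in range(4)])
a,b=f(274,194),f(356,193); d=np.array([-.2096,.9778]); print("oblong w",np.linalg.norm(a-b),((a+b)/2-35*d).round(1))
print("cube window",f(311,329,.1083-.0301+.036).round(1))
E
```

```text
medium [614.1 -56.1] [np.float64(61.0), np.float64(60.2), np.float64(59.6), np.float64(62.7)]
oblong w 51.080429271374285 [ 630.1 -130.1]
cube window [ 628.2 -131.3]
```

Request:
jog_arm(deltas=[0,0.001,0.03,0,0,0,-1,0,0.001,0.05,0,0,0,-1,0,0.001,0.06,0,0,0,-1,0,0.001,0.065,0,0,0,-1,0,0.001,0.068,0,0,0,-1,0,0.001,0.0695,0,0,0,-1,0,0.001,0.0705,0,0,0,-1,0,0.001,0.0705,0,0,0,-1])

```text
time: 10.3
tool_pos: [0.6319, -0.1307, 0.039]
tcp_rot: [1.976, 2.441, 0.001]
wrist_force: [-0.2, -0.3, -1.0]
width: 0.318
grip_force: 49.2
```

Request:
jog_arm(deltas=[0,0,0.0005,0,0,0,-1,0,0,0.001,0,0,0,-1,0,0,0.001,0,0,0,-1])

```text
time: 10.6
tool_pos: [0.6315, -0.1306, 0.0374]
tcp_rot: [1.977, 2.441, 0.0]
wrist_force: [-0.0, -0.4, -0.7]
width: 0.315
grip_force: 49.2
```

Request:
jog_arm(deltas=[0,-0.001,0.0005,0,0,0,-1,0,-0.001,0.001,0,0,0,-1,0,-0.001,0.001,0,0,0,-1])

```text
time: 10.9
tool_pos: [0.6309, -0.1308, 0.0371]
tcp_rot: [1.977, 2.441, 0.001]
wrist_force: [-0.7, 0.8, 4.9]
width: 0.318
grip_force: 49.8
```

Contact at 5 N. Releasing, rising, then heading to the middle objective at (533,-339).

Request:
jog_arm(deltas=[0,0,0,0,0,0,-0.25,0,0,0,0,0,0,-0.1,0,0,0,0,0,0,0.1,0,0,0,0,0,0,0.1,0,0,0,0,0,0,0.1,0,0,-0.02,0,0,0,0.1,0,0,-0.06,0,0,0,0.1,0,0,-0.11,0,0,0,0.1])

```text
time: 11.7
tool_pos: [0.6281, -0.1302, 0.1443]
tcp_rot: [-1.974, -2.437, 0.004]
wrist_force: [1.1, 0.6, 0.6]
width: 0.55
grip_force: 0.0
```

```bash
python3 - <<'E'
from h import *
go(.533,-.339,.155)
E
```

```text
t 11.7 tcp [ 0.6281 -0.1302  0.1443] yaw of tool y 12.0 tilt 0.36 delta [-0.1844 -0.1365 -0.0104] w 0.5501342506009929 gf 0.0 F [1.1 0.6 0.6]
```

Request:
jog_arm(deltas=[-0.184,-0.1365,-0.008,0,0,0,1,-0.184,-0.1365,-0.008,0,0,0,1,-0.184,-0.1365,-0.008,0,0,0,1,-0.184,-0.1365,-0.008,0,0,0,1,-0.184,-0.1365,-0.008,0,0,0,1,-0.184,-0.1365,-0.008,0,0,0,1,-0.184,-0.1365,-0.008,0,0,0,1])

```text
time: 12.4
tool_pos: [0.5348, -0.3395, 0.1542]
tcp_rot: [-1.979, -2.439, -0.001]
wrist_force: [0.4, 0.1, 0.6]
width: 1.0
grip_force: 0.0
```

```bash
python3 - <<'E'
from h import *
c=look("w6"); go(.533,-.339,.033); print(proj(c,[.533,-.339,.054]))
E
```

```text
t 12.45 tcp [ 0.5352 -0.3387  0.1541] yaw of tool y 11.97 tilt 0.04 delta [ 1.000e-04 -2.200e-03  1.211e-01] w 0.9993203767230237 gf 0.0 F [ 0.8  0.3 -0.2]
[309.97080912 241.75973056]
```

View pics/w6.png

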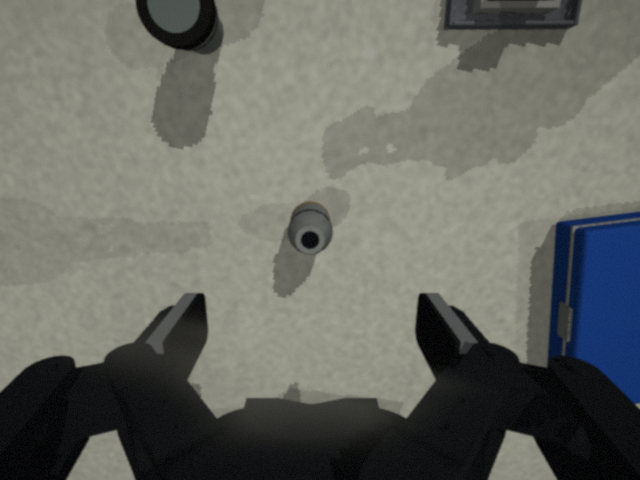

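The lens at (310,239) matches the prediction (310,242). Grasping.

Request:
jog_arm(deltas=[0.001,-0.002,0.04,0,0,0,1,0.001,-0.002,0.08,0,0,0,1,0.001,-0.002,0.11,0,0,0,1,0.001,-0.002,0.124,0,0,0,1,0.001,-0.002,0.124,0,0,0,1,0.001,-0.002,0.124,0,0,0,0,0.001,-0.002,0.124,0,0,0,-0.1,0.001,-0.002,0.124,0,0,0,-1])

```text
time: 13.25
tool_pos: [0.5346, -0.3394, 0.0326]
tcp_rot: [1.974, 2.439, 0.001]
wrist_force: [0.7, -0.5, 0.3]
width: 0.515
grip_force: 0.0
```

Request:
jog_arm(deltas=[0,0,0,0,0,0,-1,0,0,0,0,0,0,-1,0,0,0,0,0,0,-1,0,0,0,0,0,0,-1])

```text
time: 13.65
tool_pos: [0.5342, -0.3394, 0.0323]
tcp_rot: [1.975, 2.439, 0.001]
wrist_force: [-1.2, 0.9, 6.0]
width: 0.356
grip_force: 50.2
```

Request:
jog_arm(deltas=[0,0,-0.02,0,0,0,-1,0,0,-0.05,0,0,0,-1,0,0,-0.08,0,0,0,-1,0,0,-0.1,0,0,0,-1,0,0,-0.1,0,0,0,-1])

```text
time: 14.15
tool_pos: [0.5351, -0.3401, 0.1343]
tcp_rot: [1.973, 2.436, 0.001]
wrist_force: [1.0, -1.4, -0.5]
width: 0.351
grip_force: 49.8
```

```bash
python3 - <<'E'
from h import *
go(.614,-.056,.13)
E
```

```text
t 14.15 tcp [ 0.5351 -0.3401  0.1343] yaw of tool y 11.99 tilt 0.42 delta [0.2616 0.1361 0.0036] w 0.35131708505293496 gf 49.81841042515953 F [ 1.  -1.4 -0.5]
```

Request:
jog_arm(deltas=[0.03,0.016,0,0,0,0,-1,0.065,0.034,0,0,0,0,-1,0.1,0.052,0,0,0,0,-1,0.14,0.073,0,0,0,0,-1,0.18,0.094,0,0,0,0,-1,0.215,0.112,0,0,0,0,-1,0.245,0.128,0,0,0,0,-1,0.262,0.136,0,0,0,0,-1])

```text
time: 14.95
tool_pos: [0.6108, -0.051, 0.1282]
tcp_rot: [-1.973, -2.441, 0.001]
wrist_force: [0.3, -1.3, -1.9]
width: 0.355
grip_force: 49.8
```

Request:
jog_arm(deltas=[0,0,0.02,0,0,0,-1,0,0,0.04,0,0,0,-1,0,0,0.04,0,0,0,-1,0,0,0.04,0,0,0,-1])

```text
time: 15.35
tool_pos: [0.6101, -0.0539, 0.0885]
tcp_rot: [-1.975, -2.439, 0.003]
wrist_force: [-0.2, -1.0, -1.5]
width: 0.356
grip_force: 49.8
```

```bash
python3 - <<'E'
from h import *
c=look("w7"); go(.614,-.056,.0393)
E
```

```text
t 15.4 tcp [ 0.6112 -0.0541  0.0898] yaw of tool y 11.98 tilt 0.06 delta [-0.0024  0.0024  0.0505] w 0.35525113882043696 gf 49.82021898051471 F [ 0.  -0.8 -1.3]
```

View pics/w7.png

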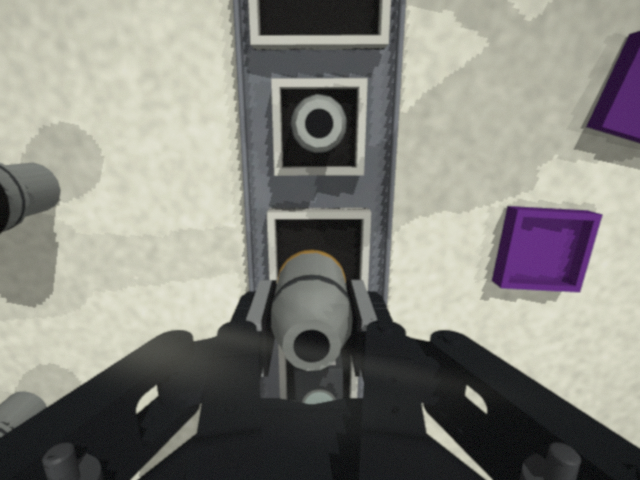

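The middle objective is held upright over the medium cup, whose rear edge runs (267,212)-(371,211). It needs about +3 mm in tool y and -2 mm in tool x. The short one stands well in its cup at (318,122).

Request:
jog_arm(deltas=[-0.002,0.0025,0.02,0,0,0,-1,-0.002,0.0025,0.033,0,0,0,-1,-0.002,0.0025,0.042,0,0,0,-1,-0.002,0.0025,0.047,0,0,0,-1,-0.002,0.0025,0.0495,0,0,0,-1,-0.002,0.0025,0.0505,0,0,0,-1,-0.002,0.0025,0.051,0,0,0,-1,-0.002,0.0025,0.051,0,0,0,-1])

```text
time: 16.2
tool_pos: [0.6148, -0.0555, 0.0398]
tcp_rot: [1.977, 2.441, 0.001]
wrist_force: [0.0, 0.1, -1.6]
width: 0.353
grip_force: 49.9
```

Request:
jog_arm(deltas=[0,0,0.0005,0,0,0,-1,0,0,0.001,0,0,0,-1,0,0,0.001,0,0,0,-1])

```text
time: 16.5
tool_pos: [0.6149, -0.0554, 0.0393]
tcp_rot: [1.977, 2.441, 0.001]
wrist_force: [-2.1, 0.4, 4.8]
width: 0.354
grip_force: 50.5
```

Request:
jog_arm(deltas=[0,0,0,0,0,0,-0.2,0,0,0,0,0,0,0,0,0,0,0,0,0,0.2,0,0,0,0,0,0,0.2,0,0,0,0,0,0,0.2,0,0,-0.02,0,0,0,0.2,0,0,-0.06,0,0,0,0.2,0,0,-0.11,0,0,0,0.2])

```text
time: 17.3
tool_pos: [0.6121, -0.0551, 0.1464]
tcp_rot: [-1.974, -2.437, 0.005]
wrist_force: [0.7, -0.6, 0.2]
width: 0.603
grip_force: 0.0
```

Request:
jog_arm(deltas=[0,0,-0.03,0,0,0,0.2,0,0,-0.03,0,0,0,1])

```text
time: 17.5
tool_pos: [0.6186, -0.056, 0.1852]
tcp_rot: [1.971, 2.434, 0.01]
wrist_force: [0.7, 0.8, 0.8]
width: 0.752
grip_force: 0.0
```

```bash
python3 - <<'E'
from h import *
go(.551,.336,.18)
E
```

```text
t 17.5 tcp [ 0.6186 -0.056   0.1852] yaw of tool y 12.0 tilt 0.68 delta [0.3975 0.0153 0.0038] w 0.7519995272638802 gf 0.0 F [0.7 0.8 0.8]
```

Request:
jog_arm(deltas=[0.397,0.018,0,0,0,0,1,0.397,0.018,0,0,0,0,1,0.397,0.018,0,0,0,0,1,0.397,0.018,0,0,0,0,1,0.397,0.018,0,0,0,0,1,0.397,0.018,0,0,0,0,1,0.397,0.018,0,0,0,0,1,0.397,0.018,0,0,0,0,1])

```text
time: 18.3
tool_pos: [0.5481, 0.3384, 0.1769]
tcp_rot: [-1.976, -2.441, 0.003]
wrist_force: [0.4, 0.0, -0.0]
width: 1.001
grip_force: 0.0
```

Request:
jog_arm(deltas=[0,0,0,0,0,0,1,0,0,0,0,0,0,1])

```text
time: 18.5
tool_pos: [0.5484, 0.3374, 0.1768]
tcp_rot: [-1.973, -2.444, 0.004]
wrist_force: [0.1, -0.0, -0.6]
width: 0.996
grip_force: 0.0
```

```bash
python3 - <<'E'
from h import *
c=look("w8"); go(.551,.336,.036); print(proj(c,[.551,.336,.07]))
E
```

```text
t 18.55 tcp [0.5488 0.3362 0.1769] yaw of tool y 12.06 tilt 0.14 delta [-0.0005  0.0024  0.1409] w 0.9971987945190309 gf 0.0 F [-0.7 -0.2  0.6]
[316.02601566 242.58882265]
```

View pics/w8.png

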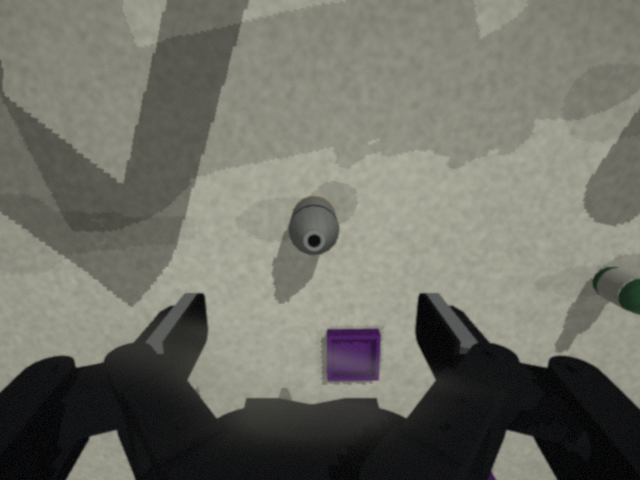

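The lens is at (314,240), within 2 mm of the prediction. Grasping.

Request:
jog_arm(deltas=[0,0.0015,0.04,0,0,0,1,0,0.0015,0.08,0,0,0,1,0,0.0015,0.12,0,0,0,1,0,0.0015,0.142,0,0,0,1,0,0.0015,0.142,0,0,0,1,0,0.0015,0.142,0,0,0,0.1,0,0.0015,0.142,0,0,0,0,0,0.0015,0.142,0,0,0,-1], squeeze=60)

```text
time: 19.35
tool_pos: [0.5528, 0.3375, 0.0388]
tcp_rot: [1.977, 2.44, 0.006]
wrist_force: [-0.3, 0.7, -0.2]
width: 0.518
grip_force: 0.0
```

Request:
jog_arm(deltas=[0,0,0,0,0,0,-1,0,0,0,0,0,0,-1,0,0,0,0,0,0,-1,0,0,0,0,0,0,-1])

```text
time: 19.75
tool_pos: [0.5526, 0.3377, 0.039]
tcp_rot: [1.976, 2.44, 0.006]
wrist_force: [-0.4, -0.1, 6.4]
width: 0.421
grip_force: 60.9
```

Request:
jog_arm(deltas=[0,0,-0.02,0,0,0,-1,0,0,-0.05,0,0,0,-1,0,0,-0.08,0,0,0,-1,0,0,-0.1,0,0,0,-1,0,0,-0.1,0,0,0,-1,0,0,-0.1,0,0,0,-1])

```text
time: 20.35
tool_pos: [0.5508, 0.337, 0.1363]
tcp_rot: [1.977, 2.441, 0.001]
wrist_force: [-0.6, -0.1, -3.4]
width: 0.423
grip_force: 60.8
```

```bash
python3 - <<'E'
from h import *
go(.582,.0928,.137)
E
```

```text
t 20.35 tcp [0.5508 0.337  0.1363] yaw of tool y 12.01 tilt 0.04 delta [-0.2453 -0.0203 -0.0007] w 0.42344496130105747 gf 60.76097661629319 F [-0.6 -0.1 -3.4]
```

Gripped: the opening fits 38 mm. Pick TCP was 0.039, so the place TCP is 0.046.

Request:
jog_arm(deltas=[-0.03,-0.003,0,0,0,0,-1,-0.065,-0.006,0,0,0,0,-1,-0.1,-0.009,0,0,0,0,-1,-0.14,-0.012,0,0,0,0,-1,-0.18,-0.015,0,0,0,0,-1,-0.215,-0.018,0,0,0,0,-1,-0.235,-0.02,0,0,0,0,-1,-0.245,-0.02,0,0,0,0,-1])

```text
time: 21.15
tool_pos: [0.5806, 0.091, 0.1337]
tcp_rot: [-1.978, -2.437, 0.005]
wrist_force: [0.6, -0.4, -3.3]
width: 0.425
grip_force: 60.7
```

Request:
jog_arm(deltas=[0,0,0.02,0,0,0,-1,0,0,0.04,0,0,0,-1,0,0,0.04,0,0,0,-1,0,0,0.04,0,0,0,-1])

```text
time: 21.55
tool_pos: [0.5811, 0.0936, 0.0948]
tcp_rot: [-1.975, -2.44, 0.004]
wrist_force: [0.3, 0.1, -2.4]
width: 0.42
grip_force: 60.7
```

```bash
python3 - <<'E'
from h import *
c=look("w9"); go(.582,.0928,.046)
g=cv2.cvtColor(c["color"],cv2.COLOR_BGR2GRAY)
# rear wall of the large cup: bright white strip
m=((g>190)).astype(np.uint8)[140:300,200:440]
for r in range(150,260,5):
    x=np.where(g[r,220:420]<60)[0]; print(r,(x.min()+220,x.max()+220,len(x)) if len(x) else None,end=' ')
E
```

```text
t 21.6 tcp [0.5821 0.0937 0.0961] yaw of tool y 12.04 tilt 0.04 delta [-0.0009 -0.0003  0.0501] w 0.4155325865369888 gf 60.662622107192874 F [-0.1  0.6 -2.8]
150 None 155 None 160 None 165 None 170 None 175 None 180 None 185 None 190 (np.int64(247), np.int64(382), 29) 195 (np.int64(374), np.int64(381), 5) 200 (np.int64(376), np.int64(381), 6) 205 (np.int64(377), np.int64(381), 4) 210 (np.int64(264), np.int64(381), 108) 215 (np.int64(252), np.int64(381), 105) 220 (np.int64(265), np.int64(380), 103) 225 (np.int64(265), np.int64(380), 104) 230 (np.int64(252), np.int64(380), 106) 235 (np.int64(250), np.int64(379), 106) 240 (np.int64(253), np.int64(378), 104) 245 (np.int64(252), np.int64(362), 69) 250 (np.int64(252), np.int64(375), 55) 255 (np.int64(266), np.int64(375), 40)
```

View pics/w9.png

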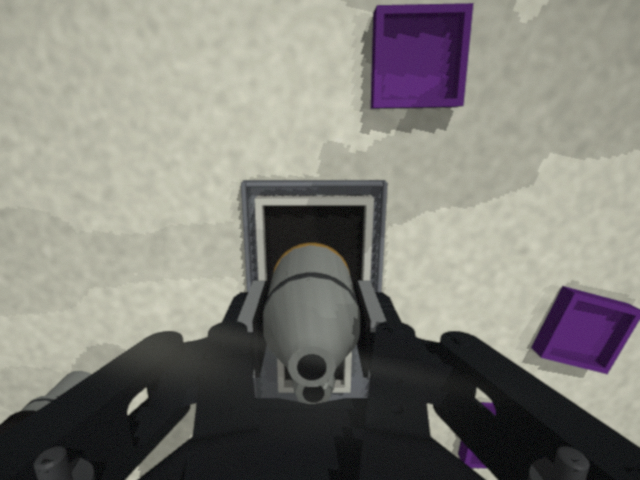

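The long objective is upright and centred over the large cup (rear inner edge at row 207, columns 264-364). Lowering.

Request:
jog_arm(deltas=[-0.001,0,0.02,0,0,0,-1,-0.001,0,0.033,0,0,0,-1,-0.001,0,0.042,0,0,0,-1,-0.001,0,0.0465,0,0,0,-1,-0.001,0,0.049,0,0,0,-1,-0.001,0,0.05,0,0,0,-1,-0.001,0,0.0505,0,0,0,-1,-0.001,0,0.0505,0,0,0,-1])

```text
time: 22.4
tool_pos: [0.5829, 0.0922, 0.0462]
tcp_rot: [1.977, 2.441, 0.001]
wrist_force: [0.3, -0.2, -2.1]
width: 0.419
grip_force: 60.8
```

Request:
jog_arm(deltas=[0,0,0.0005,0,0,0,-1,0,0,0.001,0,0,0,-1,0,0,0.001,0,0,0,-1])

```text
time: 22.7
tool_pos: [0.583, 0.0922, 0.046]
tcp_rot: [1.977, 2.441, 0.001]
wrist_force: [-3.2, 0.0, 5.6]
width: 0.42
grip_force: 61.6
```

Request:
jog_arm(deltas=[0,0,0,0,0,0,-0.1,0,0,0,0,0,0,0.1,0,0,0,0,0,0,0.3,0,0,0,0,0,0,0.3,0,0,0,0,0,0,0.3,0,0,-0.02,0,0,0,0.3,0,0,-0.06,0,0,0,0.3,0,0,-0.1,0,0,0,0.3])

```text
time: 23.5
tool_pos: [0.5814, 0.092, 0.1446]
tcp_rot: [-1.976, -2.44, 0.003]
wrist_force: [0.8, -0.1, -0.1]
width: 0.647
grip_force: 0.0
```

Request:
jog_arm(deltas=[-0.08,0,-0.1,0,0,0,0.3,-0.08,0,-0.1,0,0,0,0.3,-0.08,0,-0.1,0,0,0,0.3,-0.08,0,-0.1,0,0,0,0.3,-0.08,0,-0.1,0,0,0,0.3])

```text
time: 24.0
tool_pos: [0.5992, 0.0138, 0.2448]
tcp_rot: [1.978, 2.44, 0.001]
wrist_force: [-1.0, -0.4, -0.6]
width: 0.649
grip_force: 0.0
```

```bash
python3 - <<'E'
from h import *
W=look("w10"); D=read_camera("side"); S=read_camera("scene"); np.save("pics/s10.npy",S,allow_pickle=True); np.save("pics/d10.npy",D,allow_pickle=True)
a=cv2.resize(D["color"][160:340,270:450],(400,400)); b=cv2.resize(S["color"][185:325,165:385],(400,255))
im=np.zeros((600,800,3),np.uint8); im[:300,:400]=cv2.resize(W["color"],(400,300)); im[300:555,:400]=b; im[:400,400:]=a
cv2.imwrite("pics/fin.png",im); go(.6,0,.2)
E
```

```text
t 24.15 tcp [0.5977 0.0148 0.2423] yaw of tool y 12.04 tilt 0.24 delta [-0.015  -0.0006  0.0423] w 0.6484715659696649 gf 0.0 F [ 0.2 -0.3 -0.5]
```

View pics/fin.png

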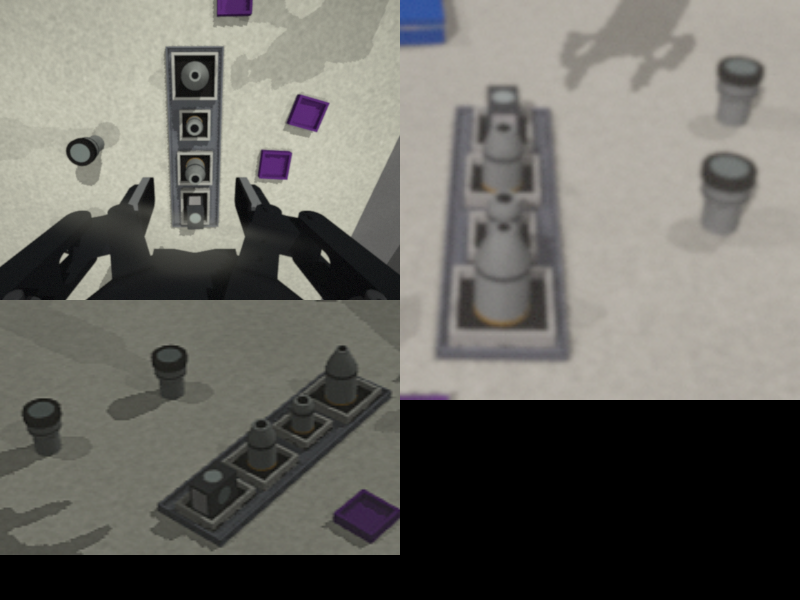

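All four stand upright in their cups and the eyepieces are untouched. I'll run a quick numeric check of the lens positions and then hand in.

```bash
python3 - <<'E'
from h import *
W=np.load("pics/w10.npy",allow_pickle=True).item()
d=R.from_euler("z",12.1,degrees=True).as_matrix()[:2,:2]
ok=True
for n,p,z,c,t in(("long",(312,120),.077,(.582,.0926),.014),("short",(312,203),.047,(.598,.0183),.01),("mid",(312,286),.061,(.614,-.056),.012)):
    e=d.T@(onplane(W,*p,z)[:2]-c); ok&=(abs(e)<t).all(); print(n,(e*1e3).round(1))
print(ok)
if ok: print(finish_job())
E
```

```text
long [0.4 0.3]
short [0.3 3.9]
mid [-0.   2.4]
True
the job is handed in; nothing more can be done
None
```

The job is handed in at about 24 s on the robot's clock: final images show all three objectives and the filter cube upright in their cups and both eyepieces undisturbed, with the objectives measured within 4 mm of centre; the cube's fit was judged by eye, and no verdict came back.

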